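# Sweep jar lids through the gate into the wash trough

## Task

Clear the three loose yellow jar lids off the white prep board: with the fingertips, sweep them one at a time along the board and through the gap in the blue fence, so that each drops into the steel trough behind it before the next follows. Only push the lids gently, never pinch or lift them, and leave the jars, shaker and everything else standing where they are.

Things in the scene. Friction and masses are not known exactly. Their poses are not given: they have to be found in the camera images.
- board: White plastic prep board on feet, fixed during a run, its flat top 100 mm above the table, 240 mm (own x) by 300 mm (own y). Origin at table height; the top spans own x -120 to +120, own y -160 to +140 mm. Its +y end carries the gate; the other three sides have no rim. Own z is up; it stands turned by up to 0.3 rad.
- gate: Blue gate fixed on the board's +y end, axes parallel to the board's, up to 20 mm off its middle. Origin at table height under the middle of the gap, at the board's end edge. Fence 6 mm thick (own y -6 to 0), 22 mm above the board top, out to own x +-100; gap own x -29 to +29 mm. From each side of the gap a 5 mm cheek, same height, runs at 45 degrees back over the board to about x +-54, y -29 mm.
- gate_mid (a point): Middle of the gap, at the height of the board top (100 mm), on the board's end edge; a lid whose centre is pushed past this edge (gate's +y) tips into the trough. Same axes as the gate.
- trough (a point): Centre of the inner floor of the open steel trough right behind the fence (part of the gate, same axes). Inside: 154 mm (own x) by 80 mm (own y), floor 3 mm above the table, near and side rims 98 mm, far wall 128 mm above the table.
- lid_a: Loose yellow plastic jar lid with an orange top disc, one of three alike: 38 mm diameter, 12 mm tall, 11 to 18 g, flat on the board. Origin: centre of its underside. The three lie side by side across the board's rear half, their centres at least 49 mm apart, at least 75 mm from the board's rear end.
- lid_b: Loose yellow plastic jar lid with an orange top disc, one of three alike: 38 mm diameter, 12 mm tall, 11 to 18 g, flat on the board. Origin: centre of its underside. The three lie side by side across the board's rear half, their centres at least 49 mm apart, at least 75 mm from the board's rear end.
- lid_c: Loose yellow plastic jar lid with an orange top disc, one of three alike: 38 mm diameter, 12 mm tall, 11 to 18 g, flat on the board. Origin: centre of its underside. The three lie side by side across the board's rear half, their centres at least 49 mm apart, at least 75 mm from the board's rear end.
- jar: Bystander: small amber spice jar with a red cap, 40 mm diameter, 55 mm tall, standing loose on the board at one side, between lids and gate, out of the straight way from lid to gate. Origin: centre of its underside.
- shaker: Bystander: steel shaker, 38 mm diameter, 52 mm tall, loose on the board at the other side. Origin: centre of its underside.
- water: Bystander: water bottle, 64 mm diameter, 200 mm tall, loose on the table to the right. Origin: centre of its underside.
- rub_jar: Bystander: amber jar with a green cap, 72 mm diameter, 100 mm tall, loose on the table to the right. Origin: centre of its underside.
- thermo: Bystander: green thermometer box standing on edge, 22 x 90 x 100 mm tall, loose on the table beyond the board. Origin: centre of its underside.
- scissors: Bystander: orange-handled scissors lying on the table to the right, about 185 mm long, 8 mm tall. Origin near the pivot, at table height.

How it is judged:
By the outcome, as a careful person would: the job done as asked, in the order asked, and still so for the second after the job is handed in, with the robot touching nothing.
It also fails if it takes over 58 s, if anything falls off the work surface, if the arm or the gripper's body presses on something with over 40 N, if the wrist force passes 120 N, or if a joint passes its speed limit or range.

## Robot

A 7-joint arm with a two-finger parallel gripper is mounted at the origin on the work surface. World frame = base frame: x ahead of the robot, y to its left, z up, the work surface at z = 0. Lengths are in m, angles in rad, forces in N, time in s.
With the tool pointing down it reaches from about 0.35 to 0.9 m from the base axis. Payload 8.1 kg.
Tool frame: the origin (TCP) lies on the centre line of the jaws, within the pads' length; the fingertips stand 14 mm ahead of it and the grasp point (between the pads) lies 5 mm behind it; z points along the fingers, y is the direction in which the jaws open and shut (so a half turn about z gives the same grasp; the last joint's range is limited). The gripper opens to 92 mm and grips with 3 to 60 N. Pads are 19 mm wide; open, the fingers measure 130 mm over their backs; the gripper's body (75 mm by 190 mm) begins 47 mm behind the grasp point.
Start: joints at [-1.262, 0.434, 0.025, 1.573, -0.012, 1.134, -0.075], TCP at [0.25, 0.573, 0.22] pointing down, gripper open.
Joint ranges: [-2.62, 2.62], [-0.44, 2.09], [-1.27, 1.32], [0.08, 2.57], [-1.32, 4.46], [0.12, 2], [-2.74, 2.74]. Speed limits (rad/s): [2.22, 2.22, 3.01, 3.01, 3.14, 3.14, 3.14].

## Interface

Orientations are given as a rotation vector (axis times angle).
In Python, from cell import observe, eyes, arm gives the robot as it stands.
- The arm moves only by the tool step_arm, never from a script. Its argument "series" is a list that holds one entry, the list of rows, each a list of 5 numbers: the finger opening in m, from 0 to 0.0918, then the shift along the world's x, y, z in m, then the turn about the world's z in degrees. In form: [[[hand, dx, dy, dz, spin], ...]]. A call has 1 to 20 rows; each row is the pose to reach, as a shift and turn from the pose measured when the call began; what a row does not reach only later rows make up. A row lasts 1/12 s, in which the tool goes at most 41.7 mm and 7.16 degrees, less where a joint would pass 70% of its speed; a pose out of reach is approached as far as the arm can. A call with a gripper value outside its range is refused whole. The fingers move at their own pace and stop on an object; "squeeze" is the grip in N (left out, the last holds). Time passes only in rows, so rows that repeat a pose let the fingers close. It gives the time, the measured TCP pose, the force and the opening at its end, in the units of the state.
- observe(): the state, without advancing time (a new reading comes with each control period).
- eyes.get_image(name): name is "scene" or "side" or "wrist"; returns (picture, depth): 384x512x3 uint8, red, green, blue; 384x512 float32, m along the optical axis (not along the pixel's ray), 0 where there is no reading.
- eyes.camera_params(name): a dict with "intrinsics" (3x3 intrinsics, pixels), "position" and "attitude" of the camera in the world. Camera axes: x right, y down, z forward; pixel columns grow to the right and rows downward; lengths in m; the calibration is good to about 2 mm. The wrist camera is an equidistant fisheye: a pixel r from the principal point sees the ray r / f radians off the axis. A picture is of the moment at which its call begins: read the wrist's pose just before it. camera_params takes no time and is no camera call; for the wrist camera it gives the pose at the moment of the call.
- arm.sign_off(): hands the job in, once; it reports no verdict.
The state is a dict: "clock": time; "joints": joint angles; "dq": joint speeds; "joint_efforts": joint torques, N m; "position": TCP position; "ee_rot": TCP orientation; "force": force on the tool from outside, world axes, zero at the start; "ft_torque": the same for the moment, N m; "width": opening from 0.0 (shut) to 1.0 (fully open).
Only numpy, scipy, OpenCV 4.12 (cv2) and the standard library are available. Lean on these libraries where they do the work, as an engineer would, in place of code of your own. Each camera call takes 0.05 s, during which the arm holds its last target.

## Working session

There is one attempt and no reset: what is moved stays moved. The work goes in short steps, Python scripts to look and compute and a tool call to move; the robot and the scene stay as the last step left them, time stands still between calls to the robot, and variables do not carry over. Pictures are saved under pics/ and viewed, and the job is handed in when it is done.

Besides the shell and the picture viewer there is one more tool, called after ">>>" by a JSON object that holds its "fn" and its "kwargs". step_arm: Moves the arm, as the interface text tells. Its arguments: {"type":"object","properties":{"series":{"type":"array"},"squeeze":{"type":"number"}},"required":["series"]}

```bash
mkdir -p pics; ls; python3 - <<'E'
from cell import observe, eyes, arm
import cv2,numpy as np
s=observe();print(s)
for n in ["scene","side","wrist"]:
    p=eyes.camera_params(n);print(n,p)
    im,d=eyes.get_image(n)
    cv2.imwrite(f"pics/{n}0.png",cv2.cvtColor(im,cv2.COLOR_RGB2BGR));np.savez(f"pics/{n}0.npz",im=im,d=d,K=p["intrinsics"],pos=p["position"],att=p["attitude"])
E
```

```text
pics
{'clock': 0.0, 'joints': array([-1.26159078,  0.43523267,  0.02500116,  1.57411085, -0.0116091 ,
        1.13397813, -0.07512168]), 'dq': array([ 1.18422885e-05,  6.88249152e-04, -1.07529345e-03, -1.70697742e-04,
       -5.75382313e-04, -1.59441816e-03, -6.98988890e-04]), 'joint_efforts': array([-8.24408744e-04, -6.67849660e+01,  9.84695926e-01, -3.14462650e+01,
       -6.05449104e-02,  4.28938901e-02,  1.88420777e-04]), 'position': array([0.25002184, 0.5722412 , 0.21913396]), 'ee_rot': array([-6.42451133e-01, -3.07501820e+00,  2.47184433e-03]), 'force': array([0.21691959, 0.35803645, 0.29816967]), 'ft_torque': array([ 0.0317715 , -0.0047427 , -0.01585381]), 'width': 0.9999585890946326}
scene {'intrinsics': array([[358.38052773,   0.        , 256.43250275],
       [  0.        , 358.38052773, 193.18598803],
       [  0.        ,   0.        ,   1.        ]]), 'position': array([1.22699102, 0.21432494, 0.56817753]), 'attitude': array([-1.26191229, -2.05215852,  1.11448722])}
side {'intrinsics': array([[461.49283349,   0.        , 254.2034856 ],
       [  0.        , 461.49283349, 203.56580666],
       [  0.        ,   0.        ,   1.        ]]), 'position': array([ 0.29595394, -0.72558348,  0.90532789]), 'attitude': array([-2.41154333,  0.52888316, -0.1938663 ])}
wrist {'intrinsics': array([[297.31863964,   0.        , 259.21875849],
       [  0.        , 297.31863964, 191.31757055],
       [  0.        ,   0.        ,   1.        ]]), 'position': array([0.18362685, 0.6013571 , 0.38403653]), 'attitude': array([2.43197855, 1.59015846, 0.21578982])}
```

View pics/scene0.png

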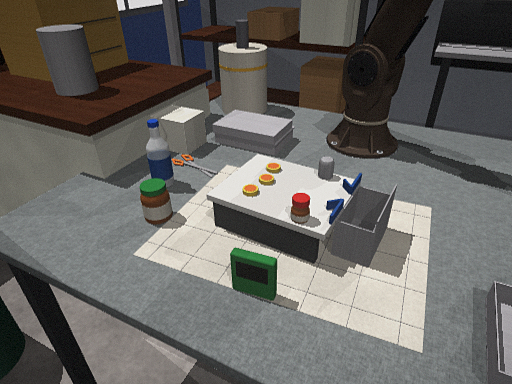

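View pics/side0.png

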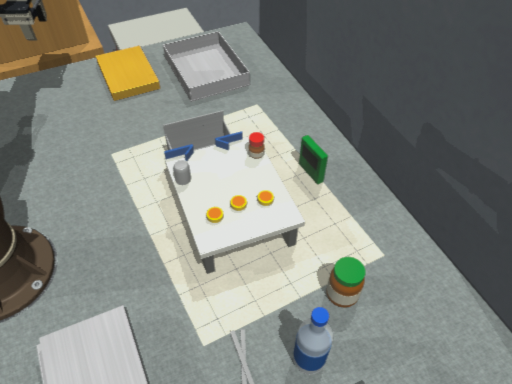

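View pics/wrist0.png

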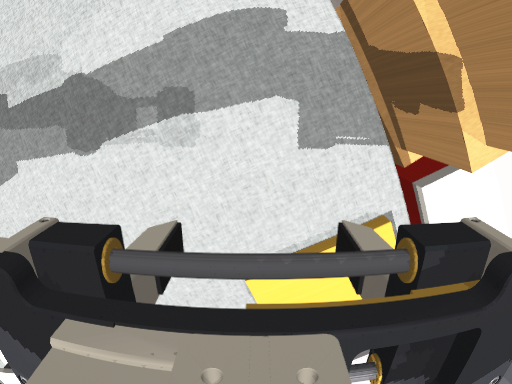

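The side view shows the board around (235,195), with lids at about (215,214), (239,202) and (265,198). The shaker is at (182,172), the jar at (257,145) and the gap between the cheeks at about (205,148). The wrist camera is not over the board yet. Next I'll enlarge these areas.

```bash
cat > h.py <<'E'
import numpy as np,cv2
from scipy.spatial.transform import Rotation as R
def load(f):
    z=np.load(f);return z["im"],z["d"],z["K"],z["pos"],R.from_rotvec(z["att"]).as_matrix()
def ray(K,Rm,u,v): return Rm@np.array([(u-K[0,2])/K[0,0],(v-K[1,2])/K[1,1],1.])
def onz(f,u,v,z):
    im,d,K,p,Rm=load(f);r=ray(K,Rm,u,v);return p+r*(z-p[2])/r[2]
def tri(f1,uv1,f2,uv2):
    A=[];b=[]
    for f,uv in((f1,uv1),(f2,uv2)):
        im,d,K,p,Rm=load(f);r=ray(K,Rm,*uv);r/=np.linalg.norm(r);M=np.eye(3)-np.outer(r,r);A.append(M);b.append(M@p)
    x,res,_,_=np.linalg.lstsq(np.vstack(A),np.hstack(b),rcond=None);return x,float(np.sqrt(res[0]))
def cloud(f):
    im,d,K,p,Rm=load(f);v,u=np.mgrid[:384,:512]
    c=np.stack([(u-K[0,2])/K[0,0]*d,(v-K[1,2])/K[1,1]*d,d],-1);return im,c@Rm.T+p,d
E
python3 - <<'E'
from h import *
for n,(x0,y0,x1,y1) in {"scene":(195,140,405,270),"side":(150,100,310,280)}.items():
    im,P,d=cloud(f"pics/{n}0.npz")
    c=im[y0:y1,x0:x1];k=min(800//(x1-x0),600//(y1-y0));print(n,k)
    cv2.imwrite(f"pics/{n}0c.png",cv2.cvtColor(cv2.resize(c,None,fx=k,fy=k,interpolation=cv2.INTER_CUBIC),cv2.COLOR_RGB2BGR))
    hsv=cv2.cvtColor(im,cv2.COLOR_RGB2HSV)
    m=((hsv[...,0]<35)&(hsv[...,1]>130)&(hsv[...,2]>140)).astype(np.uint8)
    nn,l,st,ce=cv2.connectedComponentsWithStats(m)
    for i in range(1,nn):
        if st[i,4]>40 and x0<ce[i,0]<x1 and y0<ce[i,1]<y1:
            q=P[(l==i)&(d>0)];print(ce[i].round(1),st[i],np.median(q,0).round(4),(q.max(0)-q.min(0)).round(3))
    # white board top
    w=(abs(P[...,2]-.1)<.006)&(d>0)&(P[...,0]>.3)&(P[...,0]<.9)&(abs(P[...,1])<.5)
    Q=P[w];print(len(Q),np.median(Q[:,2]),Q.min(0),Q.max(0),cv2.minAreaRect(Q[:,:2].astype(np.float32)))
E
```

```text
scene 3
[272.7 166. ] [267 163  13   7  79] [ 0.4834 -0.1278  0.1113] [0.042 0.045 0.016]
[266.  177.6] [259 174  15   8  94] [ 0.5425 -0.1187  0.1116] [0.039 0.045 0.013]
[250.  188.4] [243 185  15   8 103] [ 0.6043 -0.1306  0.1116] [0.037 0.037 0.005]
[300.6 197.3] [292 193  18  10 136] [0.6465 0.0109 0.1541] [0.035 0.035 0.003]
6793 0.09915544212321725 [ 0.41581175 -0.48406539  0.09401406] [0.80589261 0.17591689 0.10597932] ((0.6076385378837585, -0.16003301739692688), (0.6525487899780273, 0.3804914057254791), 85.78971099853516)
side 3
[256.3 138.5] [249 132  15  15 153] [0.6436 0.0055 0.1544] [0.033 0.037 0.022]
[265.3 197.3] [258 191  16  15 182] [ 0.6003 -0.1353  0.1116] [0.035 0.039 0.016]
[238.3 202.1] [231 195  16  15 190] [ 0.5396 -0.1231  0.1119] [0.035 0.037 0.013]
[214.4 214.3] [206 207  17  16 204] [ 0.4788 -0.1328  0.1117] [0.035 0.038 0.016]
10449 0.0999064739865606 [ 0.41559518 -0.49764953  0.09401341] [0.80499634 0.17548484 0.10599998] ((0.607568621635437, -0.16670721769332886), (0.669151246547699, 0.3791060447692871), 86.36927032470703)
```

View pics/scene0c.png

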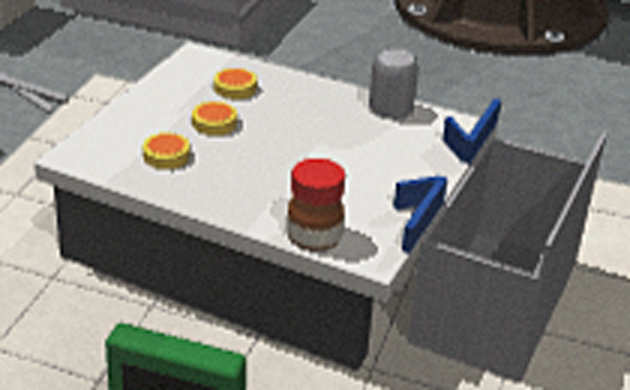

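View pics/side0c.png

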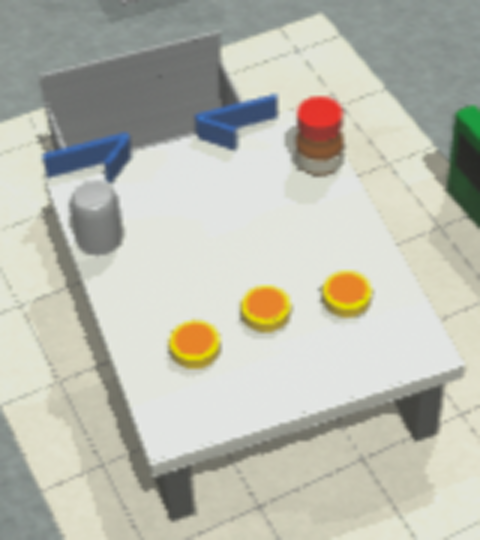

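Lid tops stand at z≈0.112 and the board at 0.100. The two views agree to about 4 mm. Next: the board axes, gate and bystanders.

```bash
python3 - <<'E'
from h import *
for n in ("scene","side"):
    im,P,d=cloud(f"pics/{n}0.npz");hsv=cv2.cvtColor(im,cv2.COLOR_RGB2HSV)
    reg=(d>0)&(P[...,0]>.38)&(P[...,0]<.75)&(P[...,1]>-.27)&(P[...,1]<.2)
    b=(abs(P[...,2]-.1)<.004)&reg&(hsv[...,1]<60)&(hsv[...,2]>120)
    nn,l,st,ce=cv2.connectedComponentsWithStats(b.astype(np.uint8));i=1+np.argmax(st[1:,4])
    q=P[l==i][:,:2].astype(np.float32);r=cv2.minAreaRect(q);print(n,"board",r,cv2.boxPoints(r).round(4).tolist())
    bl=reg&(hsv[...,0]>95)&(hsv[...,0]<130)&(hsv[...,1]>120)
    nn,l,st,ce=cv2.connectedComponentsWithStats(bl.astype(np.uint8))
    for i in range(1,nn):
        if st[i,4]>15:
            m=(l==i);t=P[m&(P[...,2]>.117)];print(" blue",st[i],"z",P[m][:,2].min().round(3),P[m][:,2].max().round(3));print(t[np.argsort(t[:,0])][::max(1,len(t)//14)].round(3).tolist())
    # shaker top, jar top
    for nm,z0,z1,cx,cy in(("tops",.145,.165,.5,0),):
        m=reg&(P[...,2]>z0)&(P[...,2]<z1);nn,l,st,ce=cv2.connectedComponentsWithStats(m.astype(np.uint8))
        for i in range(1,nn):
            if st[i,4]>30:
                t=P[l==i];print(" top",st[i],((t.min(0)+t.max(0))/2).round(4),t.max(0)-t.min(0))
E
```

```text
scene board ((0.5447741746902466, -0.06489911675453186), (0.3046536147594452, 0.24239933490753174), 86.71380615234375) [[0.41499999165534973, -0.20999999344348907], [0.6570000052452087, -0.22390000522136688], [0.6744999885559082, 0.08020000159740448], [0.4325000047683716, 0.0940999984741211]]
 blue [343 173  19  21 163] z 0.102 0.124
[[0.436, 0.088, 0.121], [0.444, 0.088, 0.122], [0.451, 0.087, 0.12], [0.459, 0.087, 0.121], [0.469, 0.086, 0.124], [0.474, 0.088, 0.121], [0.48, 0.085, 0.121], [0.484, 0.06, 0.119], [0.486, 0.084, 0.122], [0.488, 0.085, 0.12], [0.493, 0.066, 0.123], [0.496, 0.087, 0.119], [0.499, 0.076, 0.121], [0.502, 0.079, 0.121], [0.505, 0.084, 0.121], [0.507, 0.08, 0.121]]
 blue [326 199  18  25 219] z 0.1 0.123
[[0.568, 0.081, 0.122], [0.571, 0.068, 0.12], [0.575, 0.081, 0.122], [0.578, 0.066, 0.121], [0.58, 0.067, 0.118], [0.582, 0.058, 0.122], [0.585, 0.064, 0.122], [0.587, 0.053, 0.121], [0.59, 0.052, 0.119], [0.594, 0.08, 0.12], [0.602, 0.076, 0.121], [0.611, 0.076, 0.122], [0.618, 0.076, 0.122], [0.626, 0.074, 0.121], [0.633, 0.079, 0.122], [0.637, 0.078, 0.12
[... 750 characters left out ...]
, 0.121], [0.598, 0.081, 0.12], [0.604, 0.075, 0.123], [0.611, 0.074, 0.118], [0.616, 0.071, 0.121], [0.622, 0.074, 0.123], [0.631, 0.076, 0.122]]
 blue [165 145  28  12 179] z 0.102 0.127
[[0.439, 0.087, 0.121], [0.444, 0.087, 0.121], [0.448, 0.083, 0.123], [0.455, 0.083, 0.12], [0.461, 0.083, 0.122], [0.468, 0.083, 0.119], [0.473, 0.082, 0.121], [0.479, 0.084, 0.12], [0.482, 0.057, 0.123], [0.485, 0.06, 0.123], [0.489, 0.061, 0.123], [0.492, 0.078, 0.12], [0.495, 0.085, 0.124], [0.498, 0.074, 0.121], [0.501, 0.083, 0.122]]
 top [249 132  16  14 171] [0.6454 0.0097 0.1522] [0.03704892 0.03864133 0.01404035]
 top [174 160  15  13 134] [0.4528 0.0017 0.1499] [0.03394017 0.03115085 0.00935482]
```

```bash
python3 - <<'E'
from h import *
for n in ("scene","side"):
    im,P,d=cloud(f"pics/{n}0.npz")
    m=(d>0)&(P[...,2]>.09)&(P[...,2]<.3)&(P[...,0]>.25)&(P[...,0]<1)&(P[...,1]>-.6)&(P[...,1]<-.23)
    nn,l,st,ce=cv2.connectedComponentsWithStats(m.astype(np.uint8))
    for i in range(1,nn):
        if st[i,4]>20:
            t=P[l==i];print(n,st[i],np.percentile(t,5,0).round(3),np.percentile(t,95,0).round(3))
G=np.array([.537,.087]);th=-.058;e=np.array([[np.cos(th),np.sin(th)],[-np.sin(th),np.cos(th)]])
for k,v in dict(A=(.481,-.130),B=(.541,-.121),C=(.602,-.133),jar=(.646,.011),sh=(.455,.004)).items(): print(k,e@(np.array(v)-G))
E
```

```text
scene [161 108  42  23 647] [ 0.259 -0.593  0.093] [ 0.362 -0.508  0.12 ]
scene [146 119  24  44 681] [ 0.531 -0.474  0.095] [ 0.571 -0.434  0.198]
scene [140 178  26  17 343] [ 0.655 -0.391  0.091] [ 0.708 -0.338  0.101]
side [334 257  32  29 720] [ 0.65  -0.396  0.095] [ 0.703 -0.344  0.102]
side [ 296  307   37   52 1385] [ 0.51  -0.495  0.097] [ 0.556 -0.45   0.2  ]
A [-0.04332689 -0.21988129]
B [ 0.01605051 -0.20741837]
C [ 0.07764355 -0.21586218]
jar [ 0.11322224 -0.06955375]
sh [-0.07705081 -0.08761377]
```

>>> {"fn": "step_arm", "kwargs": {"series": [[[0.014, 0.01, -0.04, 0.01, -7], [0.014, 0.03, -0.08, 0.02, -14], [0.014, 0.05, -0.12, 0.03, -21], [0.014, 0.07, -0.16, 0.03, -28], [0.014, 0.08, -0.2, 0.03, -35], [0.014, 0.1, -0.24, 0.03, -42], [0.014, 0.11, -0.28, 0.03, -49], [0.014, 0.13, -0.31, 0.03, -56], [0.014, 0.14, -0.34, 0.03, -63], [0.014, 0.15, -0.37, 0.03, -69.7], [0.014, 0.15, -0.37, 0.03, -69.7], [0.014, 0.15, -0.37, 0.03, -69.7]]]}}

```text
clock: 1.15
position: [0.4004, 0.2008, 0.2494]
ee_rot: [-2.288, -2.152, 0.001]
force: [-0.4, 0.6, -0.5]
width: 0.185
```

>>> {"fn": "step_arm", "kwargs": {"series": [[[0.014, 0.014, -0.038, 0, 0], [0.014, 0.028, -0.076, 0, 0], [0.014, 0.042, -0.114, 0, 0], [0.014, 0.056, -0.152, 0, 0], [0.014, 0.07, -0.19, 0, 0], [0.014, 0.084, -0.228, 0, 0], [0.014, 0.098, -0.266, 0, 0], [0.014, 0.112, -0.3, -0.01, 0], [0.014, 0.126, -0.336, -0.02, 0], [0.014, 0.138, -0.373, -0.03, 0], [0.014, 0.138, -0.373, -0.03, 0], [0.014, 0.138, -0.373, -0.03, 0]]]}}

```text
clock: 2.15
position: [0.5386, -0.1735, 0.2182]
ee_rot: [-2.288, -2.15, 0.004]
force: [-0.2, 1.1, -0.4]
width: 0.151
```

```bash
python3 - <<'E'
from cell import observe, eyes
import cv2,numpy as np
from scipy.spatial.transform import Rotation as R
s=observe();print(s["clock"],s["position"],s["width"]*.0918,s["force"],s["joints"]);print(R.from_rotvec(s["ee_rot"]).as_matrix().round(3))
p=eyes.camera_params("wrist")
im,d=eyes.get_image("wrist")
np.savez("pics/wrist1.npz",im=im,d=d,K=p["intrinsics"],pos=p["position"],att=p["attitude"])
cv2.imwrite("pics/wrist1.png",im[...,::-1])
im,d=eyes.get_image("side");cv2.imwrite("pics/side1.png",cv2.resize(im[80:300,120:400],None,fx=2.5,fy=2.5)[...,::-1])
E
```

```text
2.15 [ 0.53857973 -0.17349009  0.21816987] 0.013864146991642895 [-0.16245719  1.08547243 -0.40978077] [-0.25409679  0.37996518  0.64763645  1.75814914 -0.25303101  1.09140435
  0.41517741]
[[ 0.062  0.998 -0.003]
 [ 0.998 -0.062 -0.001]
 [-0.001 -0.003 -1.   ]]
```

View pics/wrist1.png

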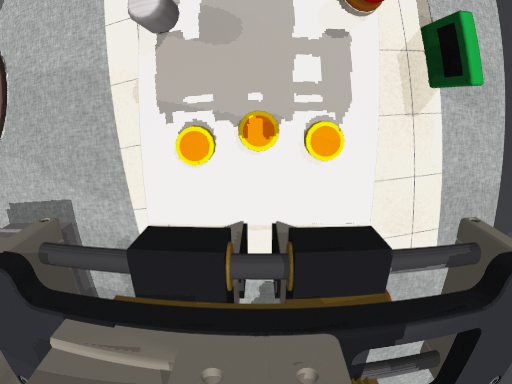

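View pics/side1.png

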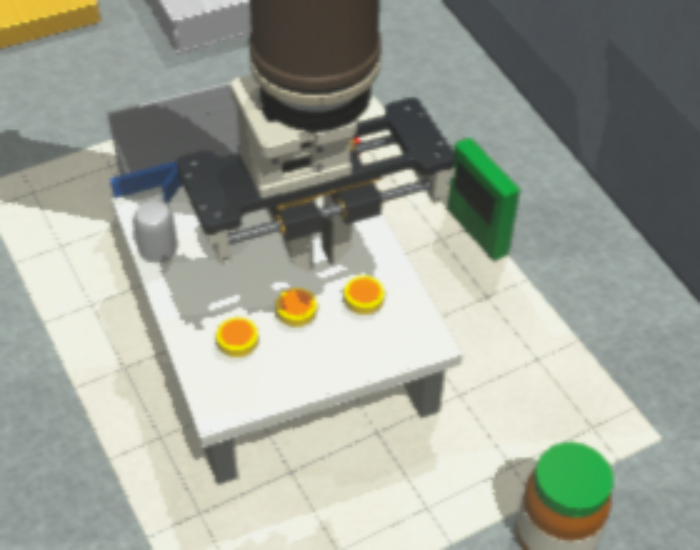

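Wrist view: lids at (195,146), (258,131) and (325,141), with the fingers centred at column 260. The side view agrees. I'll convert the wrist pixels to positions.

```bash
cat >> h.py <<'E'
def fish(z,u,v,h):
    K=z["K"];Rm=R.from_rotvec(z["att"]).as_matrix();p=z["pos"]
    dx,dy=u-K[0,2],v-K[1,2];r=np.hypot(dx,dy);t=r/K[0,0]
    q=Rm@np.array([np.sin(t)*dx/r,np.sin(t)*dy/r,np.cos(t)]);return p+q*(h-p[2])/q[2]
E_=np.array([[np.cos(-.058),np.sin(-.058)],[np.sin(.058),np.cos(.058)]])
def gate(p): return E_@(np.asarray(p)[:2]-np.array([.537,.087]))
def lids(f):
    z=np.load(f);im=z["im"];hsv=cv2.cvtColor(im,cv2.COLOR_RGB2HSV)
    m=((hsv[...,0]<35)&(hsv[...,1]>130)&(hsv[...,2]>110)).astype(np.uint8);m[215:]=0
    n,l,st,ce=cv2.connectedComponentsWithStats(m)
    for i in range(1,n):
        if st[i,4]>300:
            w=fish(z,*ce[i],.112);print(ce[i].round(1),st[i],"world",w.round(4),"gate",gate(w).round(4))
    return z
E
python3 - <<'E'
from h import *
z=lids("pics/wrist1.npz");print(z["pos"])
for uv in((136,50),(383,100),(148,222),(373,225)): print(uv,gate(fish(z,*uv,.1)).round(4))
E
```

```text
[258.3 130.4] [ 239  111   40   40 1286] world [ 0.5404 -0.1196  0.112 ] gate [ 0.0154 -0.206 ]
[324.1 140.2] [ 305  121   39   40 1224] world [ 0.6006 -0.1316  0.112 ] gate [ 0.0762 -0.2146]
[194.9 144.9] [ 176  125   39   41 1229] world [ 0.4809 -0.1285  0.112 ] gate [-0.0436 -0.2184]
[ 0.54339733 -0.10134128  0.38292142]
(136, 50) [-0.1057 -0.1205]
(383, 100) [ 0.1391 -0.1732]
(148, 222) [-0.1039 -0.3004]
(373, 225) [ 0.1383 -0.305 ]
```

>>> {"fn": "step_arm", "kwargs": {"series": [[[0.014, 0, 0, -0.03, 0], [0.014, 0, 0, -0.06, 0], [0.014, 0, 0, -0.085, 0], [0.014, 0, 0, -0.098, 0], [0.014, 0, 0, -0.098, 0], [0.014, 0, 0, -0.098, 0]]]}}

```text
clock: 2.75
position: [0.539, -0.1684, 0.121]
ee_rot: [-2.28, -2.157, 0.001]
force: [1.5, -0.6, 1.1]
width: 0.152
```

>>> {"fn": "step_arm", "kwargs": {"series": [[[0.014, 0, 0.006, -0.002, 0], [0.014, 0, 0.012, -0.002, 0], [0.014, 0, 0.019, -0.002, 0], [0.014, 0, 0.026, -0.002, 0], [0.014, -0.001, 0.033, -0.002, 0], [0.014, -0.001, 0.04, -0.002, 0], [0.014, -0.002, 0.048, -0.002, 0], [0.014, -0.002, 0.056, -0.002, 0], [0.014, -0.003, 0.064, -0.002, 0], [0.014, -0.003, 0.072, -0.002, 0], [0.014, -0.004, 0.08, -0.002, 0], [0.014, -0.004, 0.088, -0.002, 0], [0.014, -0.005, 0.096, -0.002, 0], [0.014, -0.005, 0.104, -0.002, 0], [0.014, -0.006, 0.112, -0.002, 0], [0.014, -0.006, 0.12, -0.002, 0], [0.014, -0.007, 0.128, -0.002, 0], [0.014, -0.007, 0.134, -0.002, 0], [0.014, -0.007, 0.139, -0.002, 0], [0.014, -0.007, 0.141, -0.002, 0]]]}}

```text
clock: 4.42
position: [0.5321, -0.0264, 0.119]
ee_rot: [-2.278, -2.158, 0.001]
force: [0.2, -0.5, -0.6]
width: 0.155
```

```bash
cat > look.py <<'E'
import sys
from cell import observe, eyes
from h import *
t=sys.argv[1]
s=observe();print(s["clock"],"tcp",s["position"].round(4),"gate",gate(s["position"]).round(4),s["force"].round(2))
p=eyes.camera_params("wrist")
im,d=eyes.get_image("wrist")
np.savez(f"pics/wrist{t}.npz",im=im,d=d,K=p["intrinsics"],pos=p["position"],att=p["attitude"])
cv2.imwrite(f"pics/wrist{t}.png",im[...,::-1]);lids(f"pics/wrist{t}.npz")
E
python3 look.py 2
```

```text
4.4167 tcp [ 0.5321 -0.0264  0.119 ] gate [ 0.0017 -0.1135] [ 0.18 -0.46 -0.63]
[462.2 179. ] [ 416  145   74   66 2702] world [ 0.6762 -0.0009  0.112 ] gate [ 0.144  -0.0797]
```

View pics/wrist2.png

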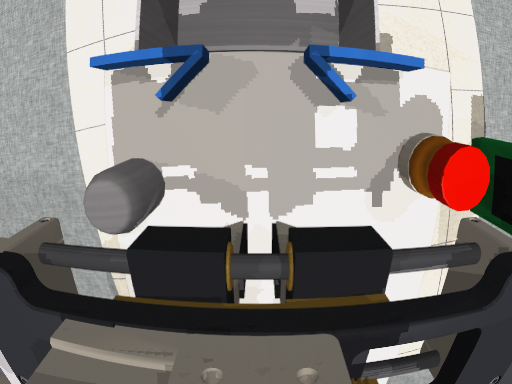

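Wrist view: the cheeks' inner corners are at about (208,50) and (305,48). The lid should be hidden beneath the finger carriages. I'll compute the gap middle and look for the lid from the side and scene cameras.

```bash
python3 - <<'E'
from h import *
from cell import eyes
z=np.load("pics/wrist2.npz")
im=z["im"];cv2.imwrite("pics/w2c.png",cv2.resize(im[35:110,80:440],None,fx=2.2,fy=2.2)[...,::-1])
for uv in((208,49),(305,48),(91,63),(424,65),(159,98),(353,99)): print(uv,gate(fish(z,*uv,.122)).round(4))
a,_=eyes.get_image("scene");b,_=eyes.get_image("side")
A=cv2.resize(a[130:270,190:400],None,fx=3,fy=3);B=cv2.resize(b[100:280,140:310],None,fx=3,fy=3)
cv2.imwrite("pics/sc2.png",A[...,::-1]);cv2.imwrite("pics/si2.png",B[...,::-1])
E
```

```text
(208, 49) [-0.0267 -0.0066]
(305, 48) [ 0.0258 -0.006 ]
(91, 63) [-0.0998 -0.0069]
(424, 65) [ 0.099  -0.0082]
(159, 98) [-0.0547 -0.0326]
(353, 99) [ 0.0531 -0.0332]
```

View pics/sc2.png

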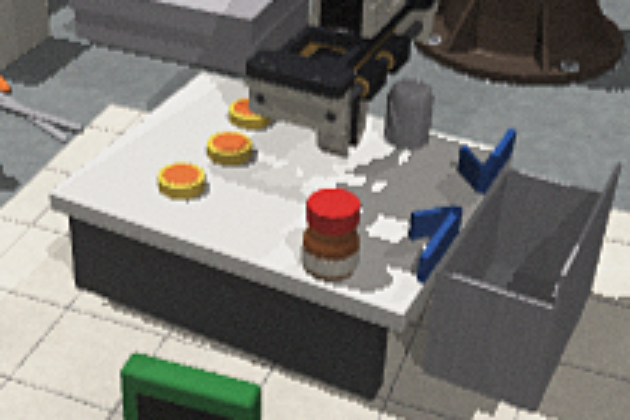

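View pics/si2.png

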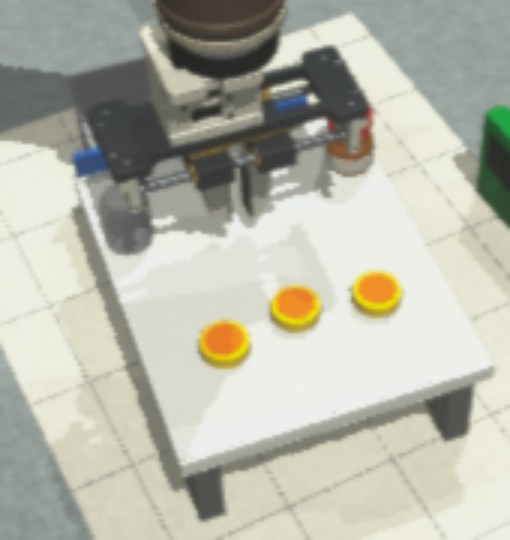

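View pics/w2c.png

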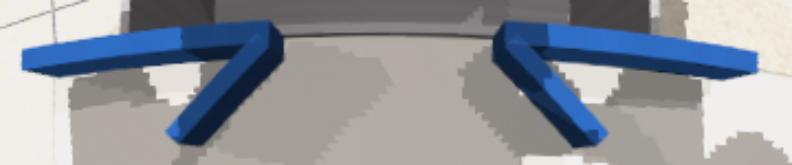

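Lid B has not moved: the scene and side views both still show all three lids in place. I'll triangulate where the fingertips really are.

```bash
python3 - <<'E'
from h import *
x,r=tri("pics/scene0.npz",(303,180.7),"pics/side0.npz",(223,172));print("tip",x,r,gate(x))
print("side1 tip on z=.204",onz("pics/side0.npz",251,185,.204))
for c in ((249,110),(229,146),(182,179)): print("scene lid",onz("pics/scene0.npz",190+c[0]/3,130+c[1]/3,.112))
for c in ((224,340),(295,303),(377,290)): print("side lid",onz("pics/side0.npz",140+c[0]/3,100+c[1]/3,.112))
z=np.load("pics/wrist1.npz");im=z["im"];cv2.imwrite("pics/w1c.png",cv2.resize(im[90:300,150:370],None,fx=2.8,fy=2.8)[...,::-1])
z=np.load("pics/wrist2.npz");im=z["im"];cv2.imwrite("pics/w2d.png",cv2.resize(im[190:330,150:370],None,fx=3,fy=3)[...,::-1])
from cell import eyes
a,d=eyes.get_image("scene");p=eyes.camera_params("scene");np.savez("pics/sc3.npz",im=a,d=d,K=p["intrinsics"],pos=p["position"],att=p["attitude"])
cv2.imwrite("pics/sc3.png",cv2.resize(a[130:220,230:350],None,fx=6,fy=6,interpolation=cv2.INTER_CUBIC)[...,::-1])
_,P,_=cloud("pics/sc3.npz")
for v in range(168,186,2): print(v,[P[v,u].round(3).tolist() for u in (298,301,304,307)])
E
```

```text
tip [ 0.53875106 -0.02785644  0.12151361] 0.006489775879767053 [ 0.00840605 -0.1145618 ]
side1 tip on z=.204 [ 0.55266637 -0.16267334  0.204     ]
scene lid [ 0.48694768 -0.12577835  0.112     ]
scene lid [ 0.54856792 -0.11503814  0.112     ]
scene lid [ 0.60936442 -0.12627873  0.112     ]
side lid [ 0.48024088 -0.13063689  0.112     ]
side lid [ 0.54098417 -0.12023532  0.112     ]
side lid [ 0.6017496  -0.13424018  0.112     ]
168 [[0.621, -0.008, 0.205], [0.623, -0.001, 0.208], [0.621, 0.005, 0.208], [0.525, -0.021, 0.153]]
170 [[0.62, -0.008, 0.2], [0.622, -0.001, 0.203], [0.619, 0.005, 0.203], [0.528, -0.019, 0.15]]
172 [[0.621, -0.007, 0.196], [0.621, -0.001, 0.197], [0.619, 0.005, 0.198], [0.526, -0.02, 0.143]]
174 [[0.623, -0.006, 0.192], [0.621, -0.001, 0.193], [0.617, 0.005, 0.192], [0.527, -0.019, 0.138]]
176 [[0.557, -0.03, 0.146], [0.558, -0.023, 0.149], [0.555, -0.016, 0.149], [0.526, -0.019, 0.133]]
178 [[0.557, -0.03, 0.141], [0.558, -0.022, 0.143], [0.553, -0.017, 0.142], [0.525, -0.019, 0.126]]
180 [[0.545, -0.034, 0.128], [0.556, -0.023, 0.137], [0.552, -0.017, 0.136], [0.492, -0.03, 0.1]]
182 [[0.51, -0.047, 0.099], [0.507, -0.04, 0.1], [0.547, -0.018, 0.127], [0.5, -0.027, 0.099]]
184 [[0.517, -0.043, 0.099], [0.515, -0.036, 0.099], [0.513, -0.03, 0.1], [0.506, -0.024, 0.098]]
```

View pics/sc3.png

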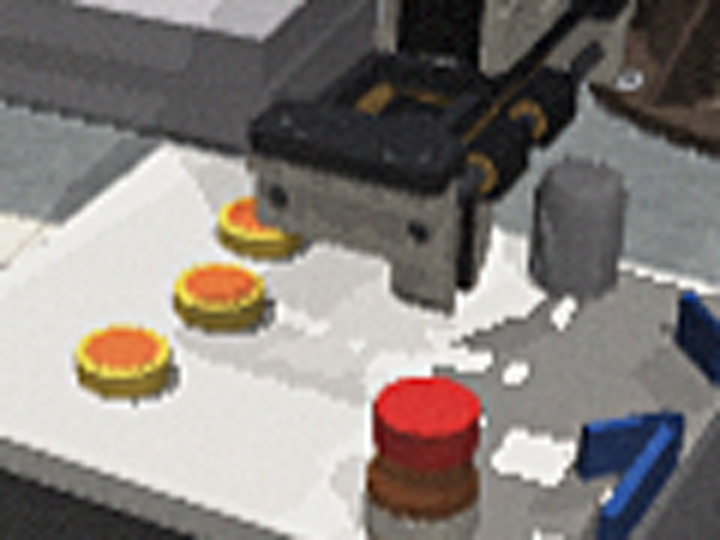

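View pics/w1c.png

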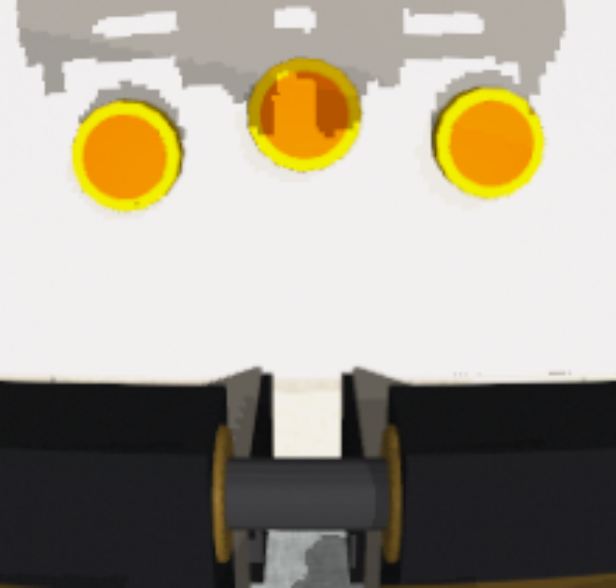

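```bash
python3 - <<'E'
from h import *
im,d,K,p,Rm=load("pics/sc3.npz")
for uv in ((230+455/6-.5,130+312/6-.5),(230+395/6-.5,130+295/6-.5)):
    r=ray(K,Rm,*uv)
    for X in (.552,.558): print(uv,(p+r*(X-p[0])/r[0]).round(4))
# check with known: jar top 0.155, shaker top, lids top via cloud
_,P,_=cloud("pics/sc3.npz")
u0=[(v,u) for v in range(172,188) for u in range(294,309) if P[v,u,0]>.54 and P[v,u,0]<.6 and P[v,u,2]>.105]
q=np.array([P[a] for a in u0]);print(q.min(0),np.sort(q[:,2])[:12].round(3))
E
```

```text
(305.3333333333333, 181.5) [ 0.552  -0.0134  0.1331]
(305.3333333333333, 181.5) [ 0.558  -0.0114  0.137 ]
(295.3333333333333, 178.66666666666666) [ 0.552  -0.0382  0.1342]
(295.3333333333333, 178.66666666666666) [ 0.558 -0.036  0.138]
[ 0.54348014 -0.03857288  0.1260536 ] [0.126 0.126 0.127 0.127 0.127 0.128 0.13  0.131 0.131 0.132 0.133 0.133]
```

The fingertips end at about z=0.12, 15 mm higher than the stated geometry would put them, so they passed over the lid without touching it. I'll go back behind lid B and lower in small guarded steps.

>>> {"fn": "step_arm", "kwargs": {"series": [[[0.014, 0, 0, 0.015, 0], [0.014, 0, -0.02, 0.03, 0], [0.014, 0.001, -0.055, 0.03, 0], [0.014, 0.003, -0.09, 0.03, 0], [0.014, 0.005, -0.125, 0.03, 0], [0.014, 0.006, -0.149, 0.03, 0], [0.014, 0.006, -0.149, 0.02, 0], [0.014, 0.006, -0.149, 0.005, 0], [0.014, 0.006, -0.149, 0, 0], [0.014, 0.006, -0.149, -0.004, 0], [0.014, 0.006, -0.149, -0.004, 0], [0.014, 0.006, -0.149, -0.004, 0]]]}}

```text
clock: 5.62
position: [0.5382, -0.1765, 0.1153]
ee_rot: [-2.28, -2.157, 0.001]
force: [0.1, 0.7, 0.1]
width: 0.149
```

```bash
cat > look2.py <<'E'
import sys
from cell import observe, eyes
from h import *
t=sys.argv[1]
s=observe();print(s["clock"],"tcp",s["position"].round(4),"gate",gate(s["position"]).round(4),s["force"].round(2),s["width"])
for n,(x0,y0,x1,y1) in (("scene",(225,130,345,220)),("side",(180,120,300,210))):
    p=eyes.camera_params(n);im,d=eyes.get_image(n);np.savez(f"pics/{n}{t}.npz",im=im,d=d,K=p["intrinsics"],pos=p["position"],att=p["attitude"])
    cv2.imwrite(f"pics/{n}{t}.png",cv2.resize(im[y0:y1,x0:x1],None,fx=6,fy=6,interpolation=cv2.INTER_CUBIC)[...,::-1])
E
python3 look2.py 4
```

```text
5.6167 tcp [ 0.5382 -0.1765  0.1153] gate [ 0.0165 -0.2629] [0.08 0.7  0.07] 0.14943067200369942
```

View pics/scene4.png

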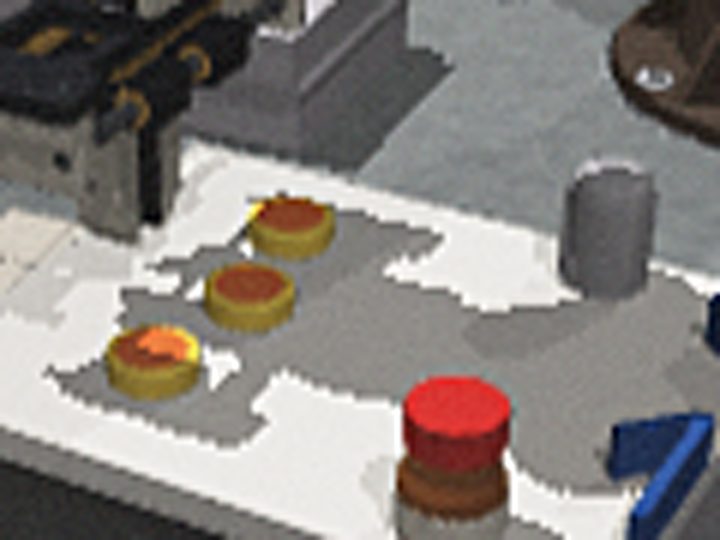

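View pics/side4.png

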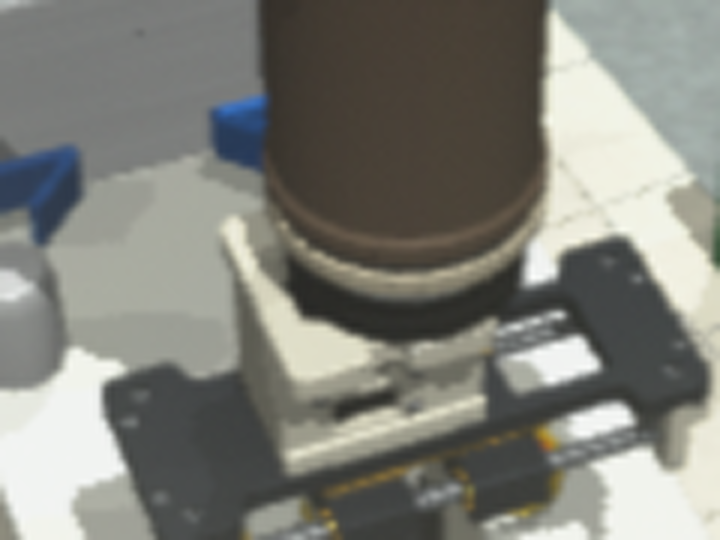

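>>> {"fn": "step_arm", "kwargs": {"series": [[[0.014, 0, 0, -0.003, 0], [0.014, 0, 0, -0.006, 0], [0.014, 0, 0, -0.007, 0], [0.014, 0, 0, -0.007, 0]]]}}

```text
clock: 6.05
position: [0.5383, -0.1764, 0.1083]
ee_rot: [-2.28, -2.157, 0.001]
force: [0.2, 0.2, 0.1]
width: 0.154
```

```bash
python3 look2.py 5;python3 - <<'E'
from h import *
for t in "45":
    im,P,d=cloud(f"pics/scene{t}.npz");Q=P[140:175,225:256]
    q=Q[(Q[...,0]>.5)&(Q[...,0]<.6)&(Q[...,1]>-.22)&(Q[...,1]<-.145)&(Q[...,2]>.104)];print(len(q),np.sort(q[:,2])[:15].round(3))
E
```

```text
6.05 tcp [ 0.5383 -0.1764  0.1083] gate [ 0.0166 -0.2629] [0.18 0.24 0.11] 0.1539930818186915
360 [0.121 0.122 0.123 0.123 0.123 0.123 0.123 0.124 0.124 0.124 0.125 0.125
 0.125 0.126 0.127]
425 [0.112 0.114 0.115 0.115 0.116 0.116 0.117 0.117 0.117 0.117 0.118 0.118
 0.118 0.119 0.119]
```

View pics/scene5.png

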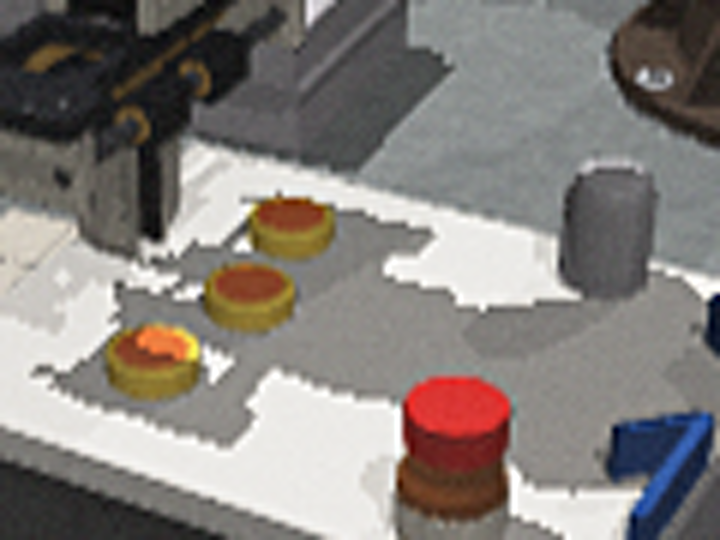

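>>> {"fn": "step_arm", "kwargs": {"series": [[[0.014, 0, 0, -0.002, 0], [0.014, 0, 0, -0.003, 0], [0.014, 0, 0, -0.004, 0], [0.014, 0, 0, -0.004, 0]]]}}

```text
clock: 6.48
position: [0.5383, -0.1765, 0.1043]
ee_rot: [-2.28, -2.157, 0.001]
force: [-0.2, 0.8, -0.2]
width: 0.151
```

>>> {"fn": "step_arm", "kwargs": {"series": [[[0.014, 0, 0, -0.001, 0], [0.014, 0, 0, -0.002, 0], [0.014, 0, 0, -0.003, 0], [0.014, 0, 0, -0.003, 0]]]}}

```text
clock: 6.82
position: [0.5382, -0.1765, 0.1011]
ee_rot: [-2.28, -2.157, 0.001]
force: [-0.2, 0.2, -0.1]
width: 0.157
```

```bash
python3 look2.py 6;python3 - <<'E'
from h import *
for t in "6":
    im,P,d=cloud(f"pics/scene{t}.npz");Q=P[140:178,225:256]
    q=Q[(Q[...,0]>.5)&(Q[...,0]<.6)&(Q[...,1]>-.22)&(Q[...,1]<-.145)&(Q[...,2]>.104)];print(len(q),np.sort(q[:,2])[:15].round(3))
E
```

```text
6.8167 tcp [ 0.5382 -0.1765  0.1011] gate [ 0.0165 -0.263 ] [-0.16  0.17 -0.14] 0.15689431894553427
510 [0.107 0.108 0.109 0.109 0.109 0.109 0.11  0.11  0.111 0.111 0.112 0.112
 0.112 0.112 0.112]
```

View pics/scene6.png

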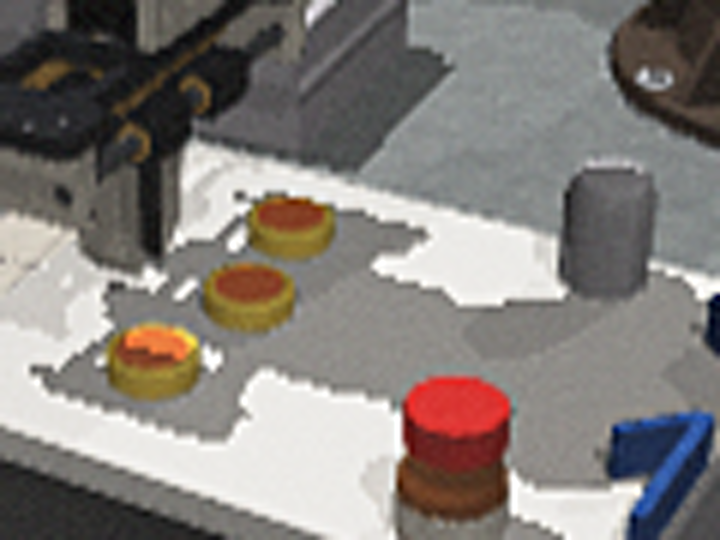

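Still no board contact. The tip is at about 0.105, so the TCP reading sits roughly 5 mm below the real tips. I'll go 1.5 mm lower and push.

>>> {"fn": "step_arm", "kwargs": {"series": [[[0.014, 0, 0.004, -0.001, 0], [0.014, 0, 0.01, -0.0015, 0], [0.014, 0, 0.017, -0.0015, 0], [0.014, 0, 0.024, -0.0015, 0], [0.014, 0, 0.029, -0.0015, 0], [0.014, 0, 0.034, -0.0015, 0], [0.014, -0.001, 0.04, -0.0015, 0], [0.014, -0.001, 0.046, -0.0015, 0], [0.014, -0.002, 0.053, -0.0015, 0], [0.014, -0.002, 0.06, -0.0015, 0], [0.014, -0.003, 0.067, -0.0015, 0], [0.014, -0.003, 0.074, -0.0015, 0], [0.014, -0.004, 0.081, -0.0015, 0], [0.014, -0.004, 0.088, -0.0015, 0], [0.014, -0.004, 0.094, -0.0015, 0], [0.014, -0.005, 0.098, -0.0015, 0], [0.014, -0.005, 0.1, -0.0015, 0], [0.014, -0.005, 0.1, -0.0015, 0]]]}}

```text
clock: 8.42
position: [0.5333, -0.076, 0.0998]
ee_rot: [-2.279, -2.158, 0.001]
force: [1.4, 0.0, -0.2]
width: 0.154
```

```bash
python3 look2.py 7
```

```text
8.4167 tcp [ 0.5333 -0.076   0.0998] gate [ 0.0057 -0.1629] [ 1.43  0.01 -0.23] 0.15352882899492956
```

View pics/scene7.png

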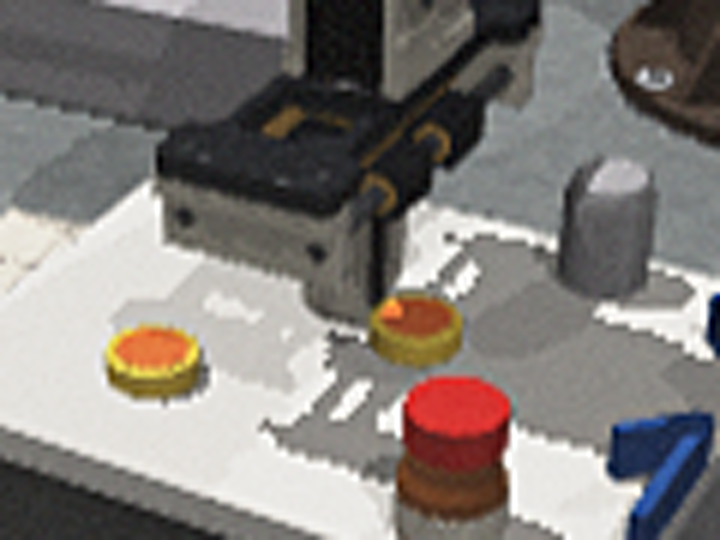

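View pics/side7.png

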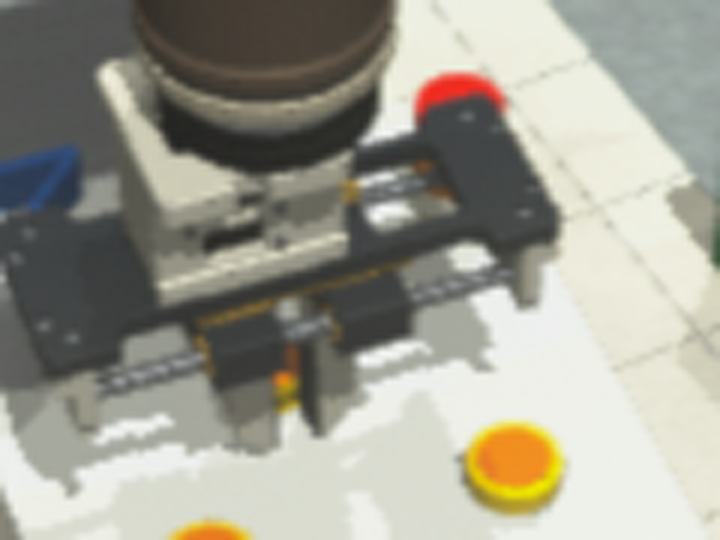

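Lid B sits in the cradle at scene crop (416,328). Before passing the jar and shaker, I'll measure the underside of the hand.

```bash
python3 - <<'E'
from h import *
im,P,d=cloud("pics/scene7.npz")
Q=P[155:180,245:310];m=(Q[...,0]>.6)&(Q[...,0]<.66)&(Q[...,2]>.12)&(Q[...,1]<-.0)
q=Q[m];print("beam",np.percentile(q,[0,5,50,95,100],0).round(3))
im,P,d=cloud("pics/side7.npz")
Q=P[160:205,180:280];m=(Q[...,2]>.14)&(Q[...,2]<.3)&((Q[...,0]>.6)|(Q[...,0]<.47))
q=Q[m];print("side",np.percentile(q,[0,5,50],0).round(3),np.sort(q[:,2])[:10].round(3))
print(gate(onz("pics/scene7.npz",225+416/6,130+317/6,.112)))
E
```

```text
beam [[ 0.6   -0.118  0.171]
 [ 0.611 -0.111  0.174]
 [ 0.622 -0.073  0.201]
 [ 0.63  -0.044  0.215]
 [ 0.632 -0.042  0.215]]
side [[ 0.438 -0.12   0.14 ]
 [ 0.44  -0.118  0.175]
 [ 0.455 -0.097  0.213]] [0.14  0.142 0.142 0.142 0.143 0.143 0.143 0.144 0.144 0.145]
[ 0.00723958 -0.13280363]
```

>>> {"fn": "step_arm", "kwargs": {"series": [[[0.014, 0, 0.004, 0, 0], [0.014, 0, 0.01, 0, 0], [0.014, -0.001, 0.017, 0, 0], [0.014, -0.001, 0.024, 0, 0], [0.014, -0.001, 0.032, 0, 0], [0.014, -0.002, 0.04, 0, 0], [0.014, -0.002, 0.048, 0, 0], [0.014, -0.002, 0.056, 0, 0], [0.014, -0.002, 0.064, 0, 0], [0.014, -0.002, 0.072, 0, 0], [0.014, -0.001, 0.08, 0, 0], [0.014, -0.001, 0.088, 0, 0], [0.014, 0, 0.096, 0, 0], [0.014, 0, 0.104, 0, 0], [0.014, 0.001, 0.112, 0, 0], [0.014, 0.001, 0.119, 0, 0], [0.014, 0.002, 0.126, 0, 0], [0.014, 0.002, 0.132, 0, 0], [0.014, 0.002, 0.138, 0, 0], [0.014, 0.003, 0.142, 0, 0]]]}}

```text
clock: 10.18
position: [0.5361, 0.066, 0.0998]
ee_rot: [-2.28, -2.157, 0.001]
force: [0.6, 0.3, -0.5]
width: 0.153
```

>>> {"fn": "step_arm", "kwargs": {"series": [[[0.014, 0, 0.003, 0, 0], [0.014, 0, 0.006, 0, 0], [0.014, 0, 0.007, 0, 0], [0.014, 0, 0.007, 0, 0]]]}}

```text
clock: 10.52
position: [0.5361, 0.0732, 0.0998]
ee_rot: [-2.279, -2.158, 0.001]
force: [-0.1, 1.2, 0.4]
width: 0.153
```

```bash
sed -i 's/(225,130,345,220)/(240,140,400,260)/; s/(180,120,300,210)/(150,105,310,225)/; s/fx=6,fy=6/fx=5,fy=5/' look2.py; python3 look2.py 8
```

```text
10.5167 tcp [0.5361 0.0732 0.0998] gate [-0.0001 -0.0139] [-0.08  1.23  0.42] 0.15295458600085945
```

View pics/scene8.png

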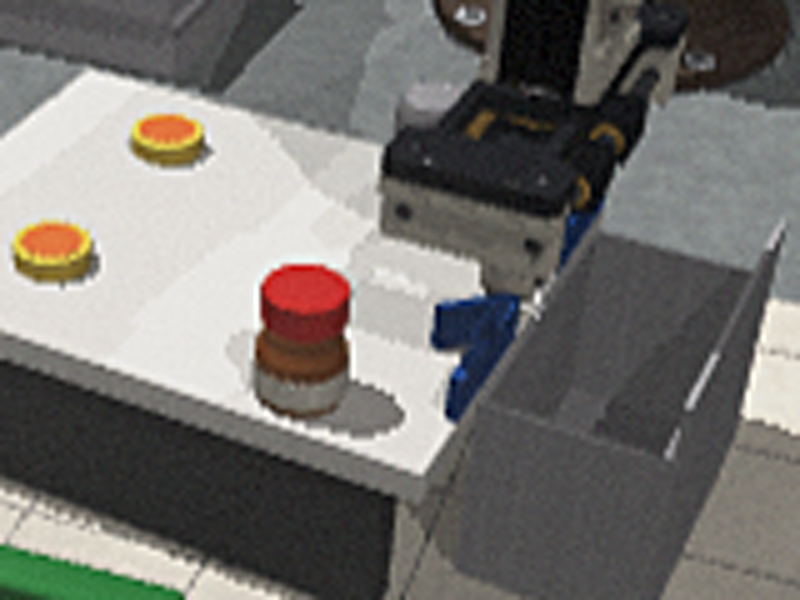

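View pics/side8.png

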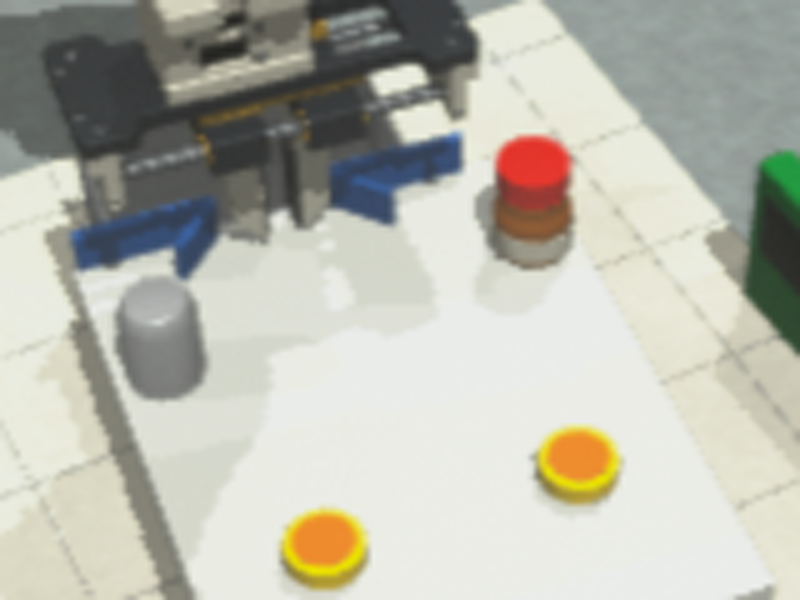

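```bash
python3 look.py 8
```

```text
10.6167 tcp [0.5361 0.0727 0.0998] gate [-0.     -0.0143] [ 0.19 -0.06  0.06]
[260.5 138.5] [ 239  117   44   44 1518] world [0.5397 0.1304 0.112 ] gate [0.0002 0.0434]
```

View pics/wrist8.png

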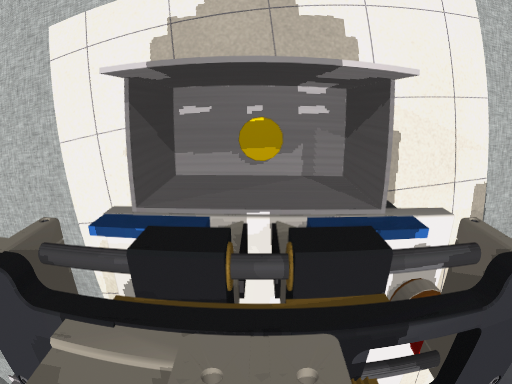

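Lid B is lying on the trough floor at (260,138) in the wrist view, about 43 mm beyond the edge. Next is lid A. I'll retreat straight back with the fingers raised, then come down behind it.

>>> {"fn": "step_arm", "kwargs": {"series": [[[0.014, 0, 0, 0.015, 0], [0.014, 0, -0.005, 0.03, 0], [0.014, -0.001, -0.035, 0.035, 0], [0.014, -0.003, -0.07, 0.035, 0], [0.014, -0.006, -0.105, 0.035, 0], [0.014, -0.008, -0.14, 0.035, 0], [0.014, -0.022, -0.17, 0.035, 0], [0.014, -0.036, -0.2, 0.035, 0], [0.014, -0.05, -0.23, 0.035, 0], [0.014, -0.0585, -0.2575, 0.035, 0], [0.014, -0.0585, -0.2575, 0.03, 0], [0.014, -0.0585, -0.2575, 0.015, 0], [0.014, -0.0585, -0.2575, 0.005, 0], [0.014, -0.0585, -0.2575, 0, 0], [0.014, -0.0585, -0.2575, 0, 0], [0.014, -0.0585, -0.2575, 0, 0]]]}}

```text
clock: 12.0
position: [0.4776, -0.1845, 0.0997]
ee_rot: [-2.279, -2.157, 0.002]
force: [0.1, -0.2, -0.7]
width: 0.156
```

```bash
sed -i 's/(240,140,400,260)/(225,130,385,250)/;s/(150,105,310,225)/(150,120,310,240)/' look2.py; python3 look2.py 9; python3 look.py 9
```

```text
12.0 tcp [ 0.4776 -0.1845  0.0997] gate [-0.0436 -0.2745] [ 0.08 -0.18 -0.74] 0.15551594716630826
12.1 tcp [ 0.478  -0.1847  0.1002] gate [-0.0431 -0.2747] [ 0.95 -0.34  0.6 ]
[257.3 141.9] [ 222  107   72   71 3964] world [ 0.4798 -0.1288  0.112 ] gate [-0.0446 -0.2187]
[454.9 143. ] [ 429  113   51   61 2316] world [ 0.5985 -0.1316  0.112 ] gate [ 0.0741 -0.2147]
```

View pics/scene9.png

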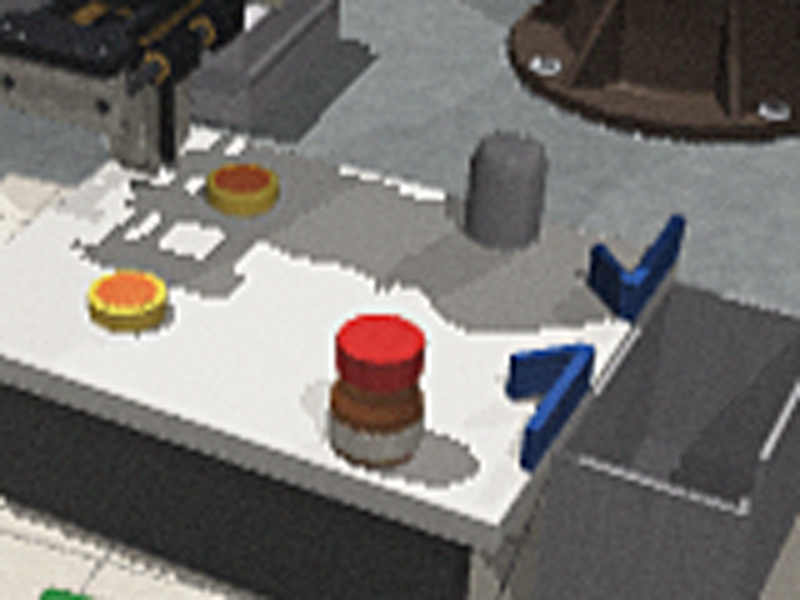

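View pics/wrist9.png

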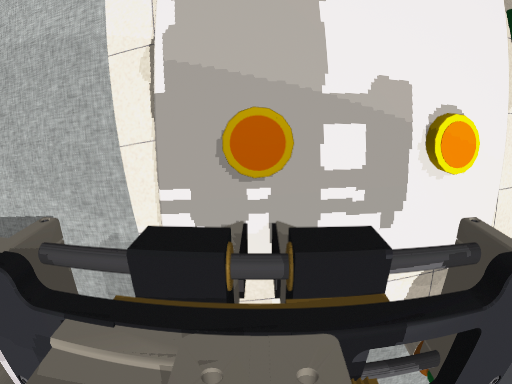

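Lid A is centred ahead of the fingers at (257,142). I'll push it obliquely towards the gap line, clear of the shaker.

>>> {"fn": "step_arm", "kwargs": {"series": [[[0.018, 0, 0.004, 0, 0], [0.018, 0.001, 0.01, 0, 0], [0.018, 0.001, 0.017, 0, 0], [0.018, 0.001, 0.023, 0, 0], [0.018, 0.002, 0.028, 0, 0], [0.018, 0.003, 0.034, 0, 0], [0.018, 0.005, 0.041, 0, 0], [0.018, 0.007, 0.048, 0, 0], [0.018, 0.009, 0.055, 0, 0], [0.018, 0.012, 0.063, 0, 0], [0.018, 0.014, 0.071, 0, 0], [0.018, 0.016, 0.079, 0, 0], [0.018, 0.019, 0.087, 0, 0], [0.018, 0.021, 0.095, 0, 0], [0.018, 0.024, 0.103, 0, 0], [0.018, 0.026, 0.111, 0, 0], [0.018, 0.029, 0.119, 0, 0], [0.018, 0.031, 0.125, 0, 0], [0.018, 0.032, 0.129, 0, 0], [0.018, 0.032, 0.13, 0, 0]]]}}

```text
clock: 13.82
position: [0.5104, -0.0538, 0.1002]
ee_rot: [-2.279, -2.159, 0.0]
force: [0.6, -0.0, -0.8]
width: 0.198
```

```bash
python3 look2.py 10
```

```text
13.8167 tcp [ 0.5104 -0.0538  0.1002] gate [-0.0184 -0.1421] [ 0.62 -0.03 -0.82] 0.19767214879886433
```

View pics/scene10.png

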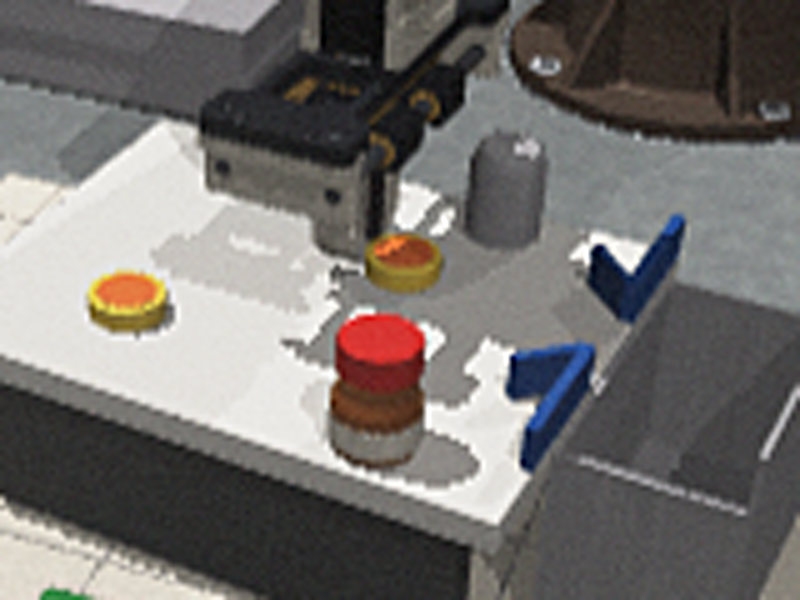

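View pics/side10.png

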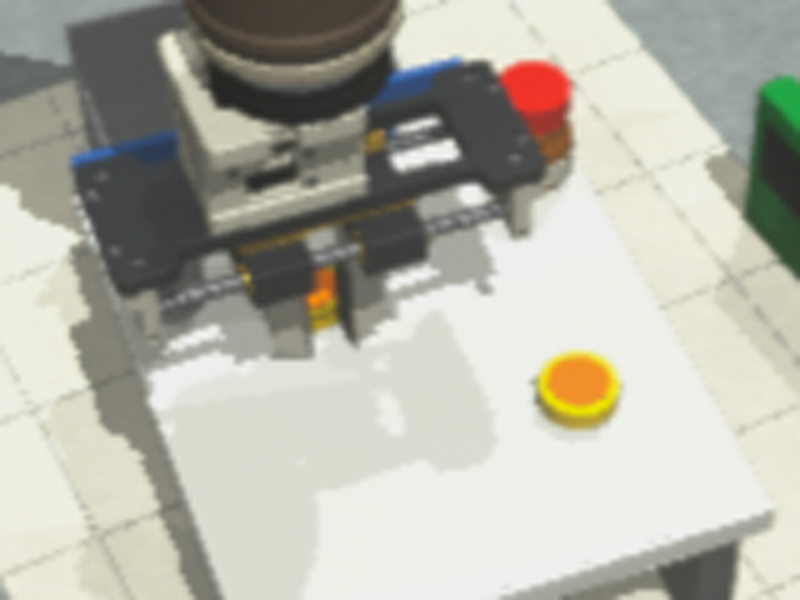

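>>> {"fn": "step_arm", "kwargs": {"series": [[[0.018, 0.001, 0.003, 0, 0], [0.018, 0.003, 0.009, 0, 0], [0.018, 0.005, 0.016, 0, 0], [0.018, 0.007, 0.024, 0, 0], [0.018, 0.01, 0.032, 0, 0], [0.018, 0.012, 0.04, 0, 0], [0.018, 0.015, 0.048, 0, 0], [0.018, 0.017, 0.056, 0, 0], [0.018, 0.02, 0.064, 0, 0], [0.018, 0.0225, 0.072, 0, 0], [0.018, 0.023, 0.08, 0, 0], [0.018, 0.0235, 0.088, 0, 0], [0.018, 0.024, 0.096, 0, 0], [0.016, 0.0245, 0.103, 0, 0], [0.015, 0.025, 0.11, 0, 0], [0.014, 0.025, 0.116, 0, 0], [0.014, 0.0255, 0.121, 0, 0], [0.014, 0.0255, 0.125, 0, 0], [0.014, 0.0255, 0.127, 0, 0], [0.014, 0.0255, 0.127, 0, 0]]]}}

```text
clock: 15.58
position: [0.5355, 0.0727, 0.1002]
ee_rot: [-2.279, -2.159, 0.001]
force: [0.7, -0.7, -0.7]
width: 0.151
```

```bash
python3 look.py 11
```

```text
15.5833 tcp [0.5355 0.0727 0.1002] gate [-0.0007 -0.0143] [ 0.69 -0.7  -0.7 ]
[260.1 146.1] [ 237  117   47   59 2189] world [0.5386 0.1264 0.112 ] gate [-0.0007  0.0394]
```

View pics/wrist11.png

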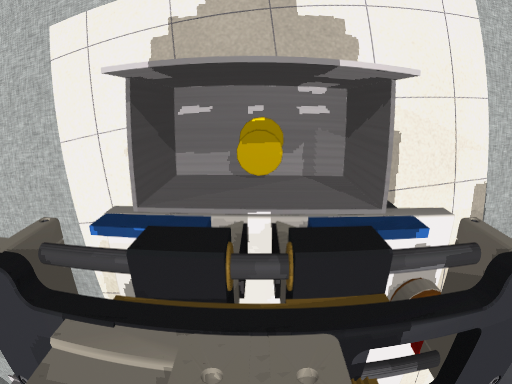

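Lid A is in the trough too, partly stacked on B at (260,146). Now lid C.

>>> {"fn": "step_arm", "kwargs": {"series": [[[0.014, 0, 0, 0.015, 0], [0.014, 0, -0.005, 0.03, 0], [0.014, -0.001, -0.035, 0.035, 0], [0.014, -0.003, -0.07, 0.035, 0], [0.014, -0.006, -0.105, 0.035, 0], [0.014, -0.008, -0.14, 0.035, 0], [0.014, 0.008, -0.167, 0.035, 0], [0.014, 0.025, -0.197, 0.035, 0], [0.014, 0.043, -0.228, 0.035, 0], [0.014, 0.0615, -0.2605, 0.035, 0], [0.014, 0.0615, -0.2605, 0.03, 0], [0.014, 0.0615, -0.2605, 0.015, 0], [0.014, 0.0615, -0.2605, 0.005, 0], [0.014, 0.0615, -0.2605, 0, 0], [0.014, 0.0615, -0.2605, 0, 0], [0.014, 0.0615, -0.2605, 0, 0]]]}}

```text
clock: 16.97
position: [0.5968, -0.1878, 0.1002]
ee_rot: [-2.279, -2.159, 0.001]
force: [-0.5, -0.3, 0.3]
width: 0.15
```

```bash
python3 look.py 12;  python3 look2.py 12
```

```text
16.9667 tcp [ 0.5968 -0.1878  0.1002] gate [ 0.0756 -0.2708] [-0.48 -0.3   0.31]
[263.2 141.7] [ 228  107   72   71 3961] world [ 0.6016 -0.1319  0.112 ] gate [ 0.0772 -0.2148]
17.0167 tcp [ 0.5971 -0.1879  0.1007] gate [ 0.076  -0.2709] [ 0.05 -0.25  0.28] 0.15646789056454
```

View pics/wrist12.png

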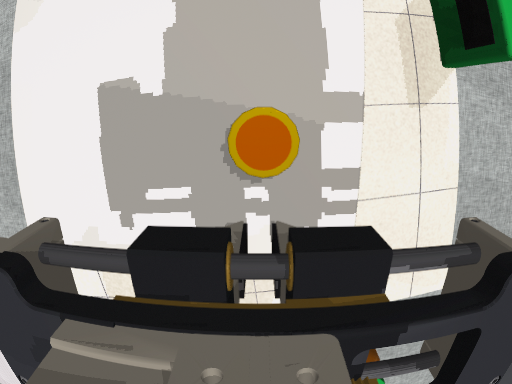

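View pics/scene12.png

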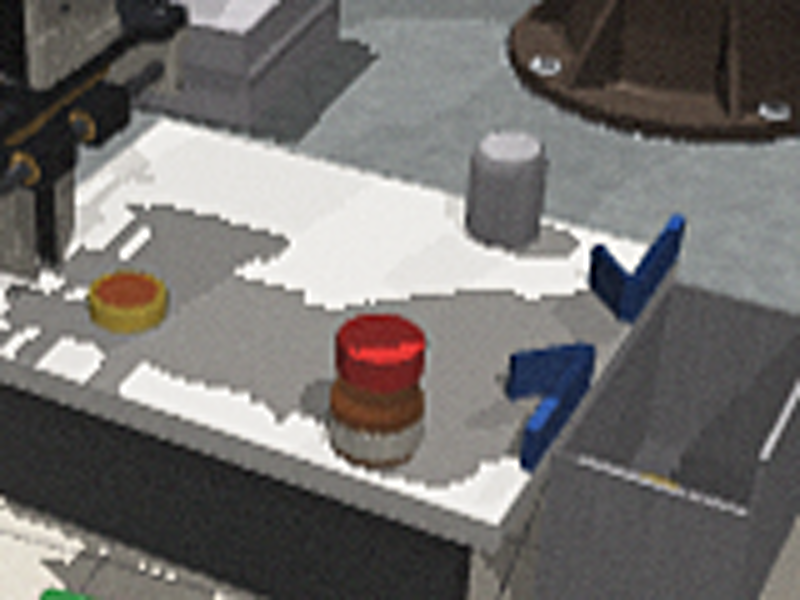

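Lid C is centred at (263,142). It needs about 27° of sideways travel, so I'll turn the hand 20° to keep the lid cradled and work out the rows.

```bash
cat > plan.py <<'E'
from h import *
T0=np.array([.076,-.2709]);L=.0262
def f(a): a=np.radians(a);return np.array([-np.sin(a),np.cos(a)])
def row(lid,phi,gap=L):
    t=lid-gap*f(phi)-T0;w=E_.T@t;print([round(x,3) for x in w],phi,"tcp",(t+T0).round(3))
a=np.array([.0772,-.2148]);b=np.array([0,-.065])
row(a,20,.045);row(a,20)
for s in np.linspace(.1,1,10): row(a+(b-a)*s,20 if s<.85 else (15 if s<.95 else 10))
for y,p in((-.05,4),(-.035,0),(-.02,0),(0,0),(.012,0)): row(np.array([0,y]),p)
E
python3 plan.py
```

```text
[np.float64(0.017), np.float64(0.013)] 20 tcp [ 0.093 -0.257]
[np.float64(0.012), np.float64(0.031)] 20 tcp [ 0.086 -0.239]
[np.float64(0.005), np.float64(0.046)] 20 tcp [ 0.078 -0.224]
[np.float64(-0.002), np.float64(0.062)] 20 tcp [ 0.071 -0.209]
[np.float64(-0.009), np.float64(0.077)] 20 tcp [ 0.063 -0.194]
[np.float64(-0.015), np.float64(0.092)] 20 tcp [ 0.055 -0.179]
[np.float64(-0.022), np.float64(0.108)] 20 tcp [ 0.048 -0.165]
[np.float64(-0.029), np.float64(0.123)] 20 tcp [ 0.04 -0.15]
[np.float64(-0.036), np.float64(0.139)] 20 tcp [ 0.032 -0.135]
[np.float64(-0.043), np.float64(0.154)] 20 tcp [ 0.024 -0.12 ]
[np.float64(-0.052), np.float64(0.169)] 15 tcp [ 0.015 -0.105]
[np.float64(-0.061), np.float64(0.184)] 10 tcp [ 0.005 -0.091]
[np.float64(-0.063), np.float64(0.199)] 4 tcp [ 0.002 -0.076]
[np.float64(-0.064), np.float64(0.214)] 0 tcp [ 0.    -0.061]
[np.float64(-0.063), np.float64(0.229)] 0 tcp [ 0.    -0.046]
[np.float64(-0.062), np.float64(0.249)] 0 tcp [ 0.    -0.026]
[np.float64(-0.061), np.float64(0.261)] 0 tcp [ 0.    -0.014]
```

>>> {"fn": "step_arm", "kwargs": {"series": [[[0.018, 0.006, 0.004, 0, 7], [0.018, 0.012, 0.008, 0, 14], [0.018, 0.017, 0.013, 0, 20], [0.018, 0.017, 0.013, 0, 20], [0.018, 0.015, 0.018, 0, 20], [0.018, 0.0135, 0.024, 0, 20], [0.018, 0.012, 0.03, 0, 20], [0.018, 0.009, 0.036, 0, 20], [0.018, 0.007, 0.042, 0, 20], [0.018, 0.004, 0.049, 0, 20], [0.018, 0.001, 0.056, 0, 20], [0.018, -0.002, 0.063, 0, 20], [0.018, -0.005, 0.07, 0, 20], [0.018, -0.009, 0.077, 0, 20], [0.018, -0.012, 0.084, 0, 20], [0.018, -0.015, 0.091, 0, 20], [0.018, -0.018, 0.098, 0, 20], [0.018, -0.02, 0.104, 0, 20], [0.018, -0.022, 0.108, 0, 20], [0.018, -0.022, 0.108, 0, 20]]]}}

```text
clock: 18.78
position: [0.575, -0.0787, 0.1009]
ee_rot: [-1.868, -2.523, 0.0]
force: [-0.6, -0.1, 0.2]
width: 0.195
```

```bash
python3 look2.py 13
```

```text
18.7833 tcp [ 0.575  -0.0787  0.1009] gate [ 0.0476 -0.1632] [-0.62 -0.11  0.18] 0.19527794247237643
```

View pics/scene13.png

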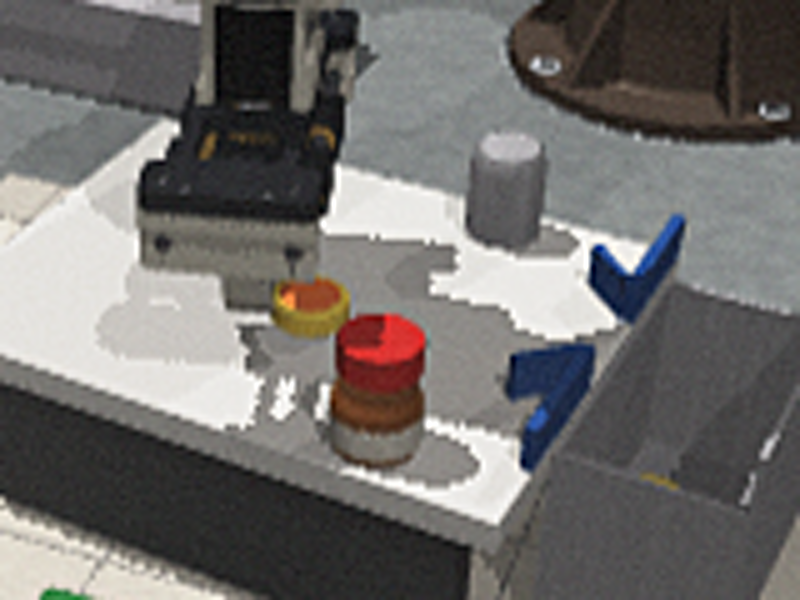

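View pics/side13.png

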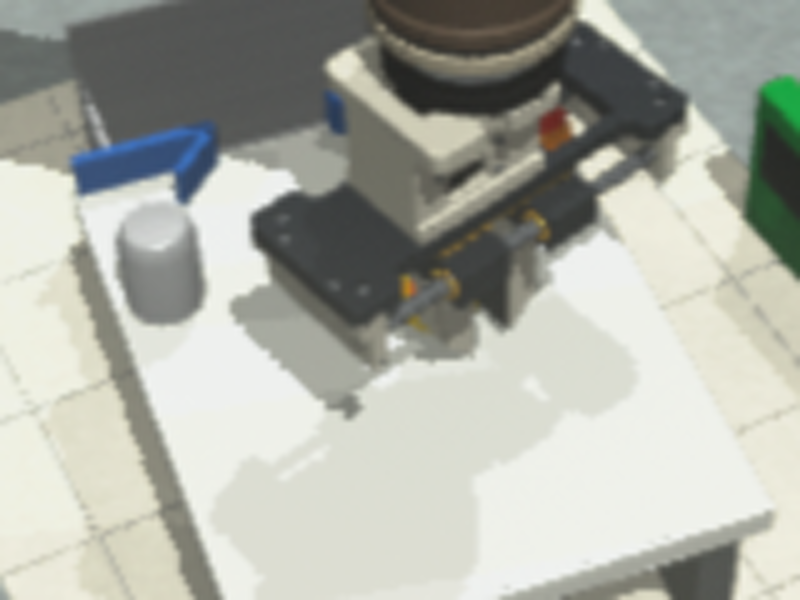

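```bash
python3 - <<'E'
from h import *
w=onz("pics/scene13.npz",225+311/5,130+293/5,.112);print(w,gate(w), "minus scene bias ~(.005,.004)")
w=onz("pics/scene12.npz",225+128/5,130+291/5,.112);print("ref C",w,gate(w))
E
sed -i 's/T0=.*;L/T0=np.array([.0476,-.1632]);L/' plan.py; python3 plan.py | tail -11
```

```text
[ 0.5676467  -0.05129821  0.112     ] [ 0.03861197 -0.13628914] minus scene bias ~(.005,.004)
ref C [ 0.6038132  -0.12941167  0.112     ] [ 0.0792457  -0.21217478]
[np.float64(-0.0), np.float64(-0.001)] 20 tcp [ 0.048 -0.165]
[np.float64(-0.007), np.float64(0.014)] 20 tcp [ 0.04 -0.15]
[np.float64(-0.014), np.float64(0.029)] 20 tcp [ 0.032 -0.135]
[np.float64(-0.021), np.float64(0.045)] 20 tcp [ 0.024 -0.12 ]
[np.float64(-0.03), np.float64(0.06)] 15 tcp [ 0.015 -0.105]
[np.float64(-0.039), np.float64(0.075)] 10 tcp [ 0.005 -0.091]
[np.float64(-0.041), np.float64(0.09)] 4 tcp [ 0.002 -0.076]
[np.float64(-0.042), np.float64(0.105)] 0 tcp [ 0.    -0.061]
[np.float64(-0.041), np.float64(0.12)] 0 tcp [ 0.    -0.046]
[np.float64(-0.04), np.float64(0.14)] 0 tcp [ 0.    -0.026]
[np.float64(-0.039), np.float64(0.152)] 0 tcp [ 0.    -0.014]
```

Lid C sits in the cradle as predicted, at gate coordinates of about (0.038, −0.138). I'll continue while straightening the hand.

>>> {"fn": "step_arm", "kwargs": {"series": [[[0.018, -0.002, 0.004, 0, 0], [0.018, -0.005, 0.01, 0, 0], [0.018, -0.008, 0.017, 0, 0], [0.018, -0.011, 0.023, 0, 0], [0.018, -0.014, 0.029, 0, 0], [0.018, -0.0175, 0.037, 0, 0], [0.018, -0.021, 0.045, 0, 0], [0.018, -0.0255, 0.053, 0, -2], [0.018, -0.03, 0.06, 0, -5], [0.018, -0.0345, 0.068, 0, -7.5], [0.018, -0.039, 0.075, 0, -10], [0.018, -0.04, 0.083, 0, -13], [0.018, -0.041, 0.09, 0, -16], [0.018, -0.0415, 0.098, 0, -18], [0.018, -0.042, 0.105, 0, -20], [0.018, -0.042, 0.11, 0, -20], [0.018, -0.041, 0.112, 0, -20], [0.018, -0.041, 0.112, 0, -20]]]}}

```text
clock: 20.38
position: [0.5345, 0.0328, 0.1011]
ee_rot: [-2.277, -2.162, -0.0]
force: [-0.2, 0.4, 0.7]
width: 0.199
```

```bash
python3 look2.py 14
```

```text
20.3833 tcp [0.5345 0.0328 0.1011] gate [ 0.0007 -0.0543] [-0.23  0.37  0.67] 0.19943224504384616
```

View pics/scene14.png

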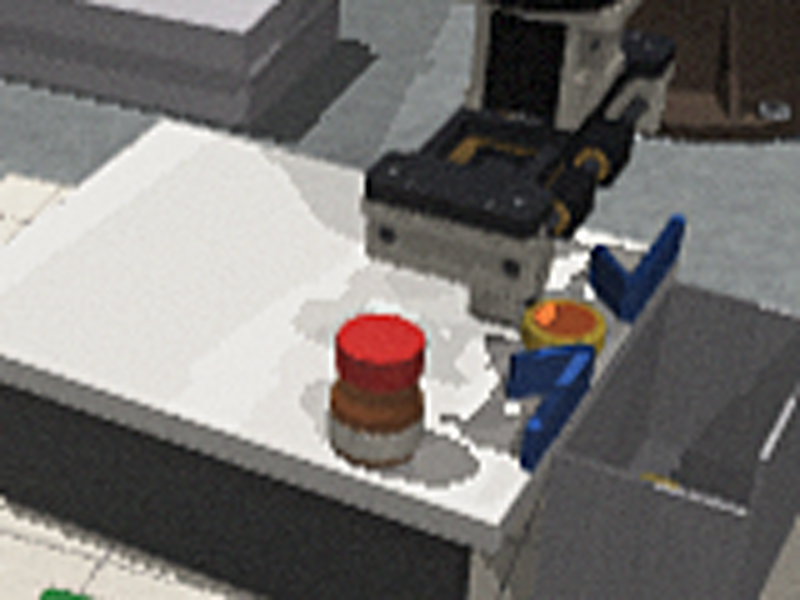

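View pics/side14.png

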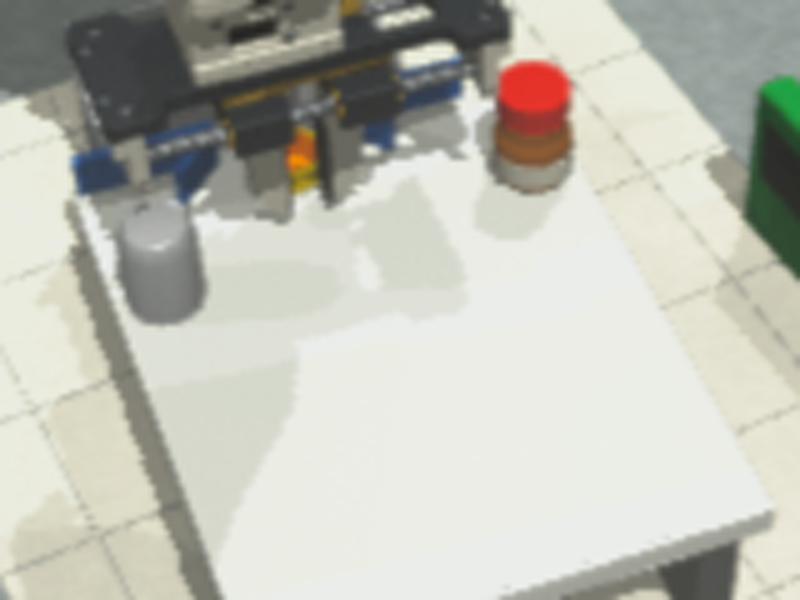

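>>> {"fn": "step_arm", "kwargs": {"series": [[[0.018, 0, 0.003, 0, 0], [0.018, 0, 0.008, 0, 0], [0.017, 0, 0.014, 0, 0], [0.016, 0, 0.021, 0, 0], [0.015, 0.001, 0.027, 0, 0], [0.014, 0.001, 0.033, 0, 0], [0.014, 0.0015, 0.037, 0, 0], [0.014, 0.0015, 0.04, 0, 0], [0.014, 0.0015, 0.04, 0, 0], [0.014, 0.0015, 0.04, 0, 0], [0.014, 0.0015, 0.04, 0, 0]]]}}

```text
clock: 21.4
position: [0.536, 0.0714, 0.1011]
ee_rot: [-2.28, -2.16, 0.0]
force: [0.1, -0.2, -0.0]
width: 0.153
```

```bash
python3 look.py 15
```

```text
21.4 tcp [0.536  0.0714 0.1011] gate [-0.0001 -0.0157] [ 0.08 -0.15 -0.04]
[258.8 145.9] [ 235  118   49   58 2241] world [0.5384 0.1251 0.112 ] gate [-0.0008  0.0381]
```

View pics/wrist15.png

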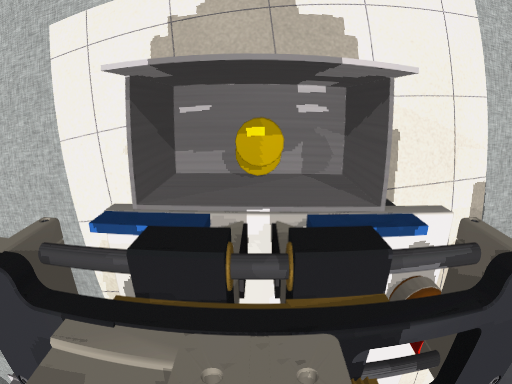

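All three lids appear stacked at (260,145) in the trough. I'll retract upward and do a final check.

>>> {"fn": "step_arm", "kwargs": {"series": [[[0.014, 0, 0, 0.02, 0], [0.014, 0, 0, 0.045, 0], [0.014, 0, 0, 0.08, 0], [0.014, 0, -0.01, 0.11, 0], [0.014, -0.02, -0.03, 0.14, 0], [0.014, -0.04, -0.06, 0.16, 0], [0.014, -0.06, -0.08, 0.17, 0], [0.014, -0.06, -0.08, 0.17, 0], [0.014, -0.06, -0.08, 0.17, 0], [0.014, -0.06, -0.08, 0.17, 0]]]}}

```text
clock: 22.28
position: [0.4761, -0.0082, 0.2711]
ee_rot: [-2.28, -2.16, -0.001]
force: [0.5, -0.0, 0.1]
width: 0.154
```

```bash
python3 look.py 16; python3 - <<'E'
from h import *
from cell import eyes
for n in("scene","side"):
    p=eyes.camera_params(n);im,d=eyes.get_image(n);np.savez(f"pics/{n}16.npz",im=im,d=d,K=p["intrinsics"],pos=p["position"],att=p["attitude"])
    cv2.imwrite(f"pics/{n}16.png",im[...,::-1])
z=np.load("pics/wrist16.npz");im=z["im"];cv2.imwrite("pics/w16c.png",cv2.resize(im[60:220,120:400],None,fx=2.8,fy=2.8)[...,::-1])
E
```

```text
22.2833 tcp [ 0.4761 -0.0082  0.2711] gate [-0.0553 -0.0986] [ 0.49 -0.    0.11]
[300.3  71.3] [286  55  30  33 765] world [0.5262 0.1054 0.112 ] gate [-0.0119  0.0177]
[416.  160.5] [393 143  39  34 795] world [0.667  0.0024 0.112 ] gate [ 0.1347 -0.0769]
```

View pics/wrist16.png

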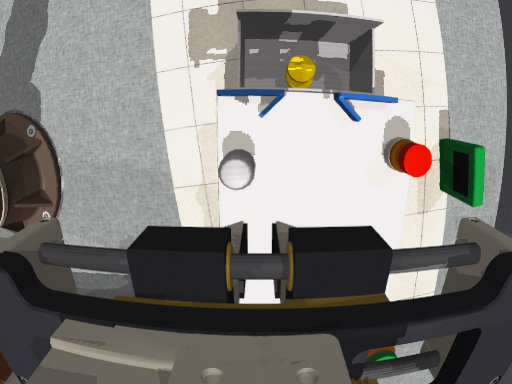

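View pics/side16.png

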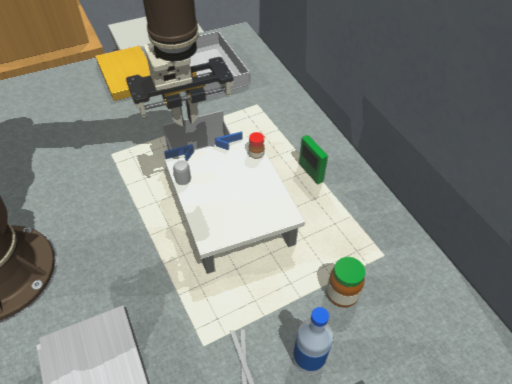

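View pics/scene16.png

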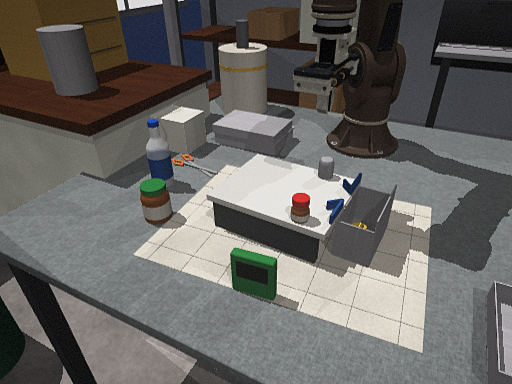

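The board is clear, with the jar at (257,146) and the shaker at (182,172) in the side view, as at the start. Both wrist and scene views show the lids piled in the trough.

```bash
python3 -c "
from cell import arm;print(arm.sign_off())"
```

```text
the job is handed in; nothing more can be done
None
```

All three lids were swept one at a time (B, A, then C) between the slightly open fingertips, along the board and through the gap. The wrist camera showed each lid in the trough before I started the next. The job was handed in at about 22.4 s.

**Last checks:** the board is empty and the lids are piled in the trough. The jar, shaker, water bottle, rub jar, thermometer box and scissors stand where they did at the start. The hand was raised clear of everything. Every wrist force reading was within about 1.5 N; I read the force only at the end of each move.

**What disagreed:**
- **Fingertip height:** the tips stood about 18 mm higher than the stated tool geometry puts them. My first sweep therefore passed over lid B without touching it. I measured the tips with the cameras, lowered in small steps and redid the sweep.
- **Third lid:** C landed on the other two, so the final pictures show the pile rather than three separate lids. That all three are there rests on the empty board and the look after each drop.

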